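# Knock out the prop, catch the case lid on a finger and let it down

## Robot

A 6-joint arm with a two-finger parallel gripper is mounted at the origin on a cart in front of the work surface, level with it; the furniture and walls round the work are solid. World frame = base frame: x ahead of the robot, y to its left, z up, the work surface at z = 0. Lengths are in mm, angles in rad, forces in N, time in s.
With the tool pointing down it reaches from about 275 to 750 mm from the base axis. Payload 10.2 kg.
Tool frame: the origin (TCP) lies between the finger pads; the fingertips stand 19 mm ahead of it and the grasp point (between the pads) is the TCP; z points along the fingers, y is the line along which they close (so a half turn about z gives the same grasp; the last joint's range is limited). The gripper opens to 85 mm and grips with 20 to 120 N. Pads are 22 mm wide; open, the fingers measure 114 mm over their backs; the gripper's body (76 mm by 85 mm) begins 54 mm behind the grasp point. The pads swing forward as they close: fully open they stand 13 mm farther back than shut.
Start: joints at [0.948, 0.313, 1.498, -0, 1.331, -0.223], TCP at [204.361, 483.599, 250.294] pointing down, gripper open.
Joint ranges: [-2.94, 2.94], [-0.97, 2.17], [0.19, 2.56], [-1.23, 4.37], [0.02, 3.11], [-2.88, 2.88]. Speed limits (rad/s): [2.39, 2.39, 3.01, 3.14, 3.14, 3.14].

## Interface

Orientations are given as a unit quaternion [w, x, y, z].
In Python, from rig import sense, capture, finish_job gives the robot as it stands. The module is installed in compiled form; this text tells all that it offers.
- The arm moves only by the tool move_arm, never from a script. Its argument "moves" is a list of rows, each an object with "turn": the turn, a rotation vector about the tool's x, y, z in rad, a list of three; "translation": the shift along the tool's x, y, z in mm, a list of three; "hand": the opening, from 0 (shut) to 1 (fully open). In form: [{"turn": [wx, wy, wz], "translation": [x, y, z], "hand": hand}, ...]. A call has 1 to 10 rows; each row shifts and turns the commanded pose from where the row before left it, along the tool's axes as they then stand; what a row does not reach is not made up. A row lasts 1/12 s, in which the tool goes at most 41.7 mm and 7.16 degrees, less where a joint would pass 70% of its speed; a pose out of reach is approached as far as the arm can. A call with a gripper value outside its range is refused whole. The fingers move at their own pace and stop on an object; "grip_force" is the grip in N (left out, the last holds). Time passes only in rows, so rows that do not move let the fingers close. It gives the time, the measured TCP pose, the force, the opening and the grip force at its end, in the units of the state.
- sense(): the state, without advancing time (a new reading comes with each control period).
- capture(name): name is "side" or "top"; returns a dict with "image" (420x560x3 uint8, blue, green, red), "z_map" (420x560 float32, mm along the optical axis (not along the pixel's ray), 0 where there is no reading), "vertical_fov" (degrees; the focal length in pixels is half the picture's height over the tangent of half this angle, whatever the lens; pixels are square), "cx", "cy" (the principal point, pixels), "k1" (the pictures are not rectified: a ray, as slopes to the right and down, at radius r is drawn at 1 + k1 r^2 times it, then the intrinsics apply), "R" (3x3) and "t" (3): a world point X has camera coordinates R X + t. Camera axes: x right, y down, z forward; pixel columns grow to the right and rows downward; lengths in mm; the calibration is good to about 2 mm. A picture is of the moment at which its call begins.
- finish_job(): hands the job in; it is judged then, once.
The state is a dict: "time_s": time; "joints": joint angles; "dq": joint speeds; "tau": joint torques, N m; "eef_pos": TCP position; "ee_rot": TCP orientation; "force": force on the tool from outside, world axes, zero at the start; "wrist_torque": the same for the moment, N m; "grip_width": opening from 0.0 (shut) to 1.0 (fully open); "grip_force": force on a finger pad.
Only numpy, scipy, OpenCV 4.12 (cv2) and the standard library are available. Lean on these libraries where they do the work, as an engineer would, in place of code of your own. Each camera call takes 0.05 s, during which the arm holds its last target. There are 200 camera calls.

## Task

Shut the green steel case without letting its lid slam: slip closed fingers under the open lid, push the prop rod away from you, towards the middle of the case, so that it folds down inside, catch the lid on the outside of the fingers, near their tips, as it drops, then lower it gently until it is fully shut and take the hand away. Only push and support - do not grip or squeeze the lid or the prop, or swing the lid further open - and leave the other things where they lie.

Things in the scene. Friction and masses are not known exactly. Their poses are not given: they have to be found in the camera images.
- case: Open-topped green sheet-steel case, fixed to the worktop: 150 (x) by 220 (y) by 65 mm high, walls 4 mm. Origin: centre of its underside; x points from its front to its hinged back, y to its left, z up. Its front faces the robot's right (its x is about the world's y, turned by up to 0.47 rad). Two small plates on the front stand out 8 mm (decoration; nothing latches).
- lid (a joint): Hinge of the lid along the case's back top edge (case frame x = +75, z = 65 mm, axis along y). Rad: 0 = shut, grows as it opens, stop at 1.3. It starts at about 0.94, resting on the prop. The hinge is nearly free: unsupported, the 0.3 kg lid (may vary by a quarter) slams in about 0.3 s.
- lid_lip (a point): Middle of the lid's free edge, on its underside. The lid is a flat green plate, 190 mm from hinge line to this edge, 226 wide, 5 thick. Shut, its underside lies level on the rim (65 mm up) and this edge stands 40 mm out beyond the case's front wall: a lip that a finger outside the case can bear from below.
- prop (a joint): Hinge of the prop rod, rad: 0 = standing, leaning 0.12 outwards (to case +y, towards the robot) against a stop; grows as it folds away from the robot, towards the middle of the case (case -y); 1.75 = flat inside, below the rim. Almost no friction: pushed past upright (0.12) it falls over by itself, and the lid, which merely rests on its tip, comes down with it. A few newtons move it.
- prop_tip (a point): Centre of the rod's round red tip. The steel rod is 8 mm thick and 155 long, with a red sleeve at its top; it bears on the underside of the lid 20 mm from its free edge, near the side that is nearer the robot. About 22 mm of lid overhang the rod on that side: closed fingers go in there beside the rod, partly under the lid.
- prop_pivot (a point): Foot of the rod on its pivot, in the case frame at x = -60, y = +70, z = 49 mm (15 behind the front's outside, 40 inside the side nearer the robot). It does not move in the case. The rod leans back from here, its tip 33 mm farther towards the hinge.
- tape_roll: Roll of black tape, 60 mm across, 19 high, lying loose on the black foam in the case (foam top 18 mm above the worktop); leave it. Origin: centre of its underside.
- bench_tin: Round tin with a printed picture of fruit, 75 mm across, 58 high, on the worktop at the front left; bystander.
- tape_measure: Yellow tape measure, 36 x 76 x 64 mm high, left of the case; bystander.
- masking_roll: Roll of cream masking tape, 105 mm across, 25 high, on the worktop near the front right; bystander.

How it is judged (in metres and radians):
On the way, in this order (a step that is already met when the one before it is completed fails the run):
1. the prop is out of the way and the lid, still well open, rests on the fingers (value of joint prop above 0.9 rad and value of joint lid above 0.25 rad and contact force between the fingers and lid above 0.3 N), for 0.2 s.
2. the lid is shut (value of joint lid below 0.02 rad), for 0.2 s.
At the end, for the whole second after the job is handed in: The lid is shut (within 0.02 rad), the prop lies folded in the case (past 1.3 rad), and the tape roll still lies on the foam in the case (value of joint lid below 0.02 rad and value of joint prop above 1.3 rad and horizontal distance between tape_roll and case below 0.12 m and height (world z) of tape_roll below 0.03 m); the robot touches nothing.
It fails at once if the lid came down fast near the end (faster than 0.8 rad/s, about 0.15 m/s at its edge, within 0.2 rad of shut) (value of joint lid below 0.2 rad and velocity of joint lid below -0.8 rad/s).
It fails at once if the lid was lifted or thrown further open (past 1.15 rad) (value of joint lid above 1.15 rad).
It fails at once if the lid was squeezed or struck with more than 30 N (contact force between the fingers and lid above 30 N).
It fails at once if the prop was squeezed or struck with more than 25 N (contact force between the fingers and prop above 25 N).
It fails at once if something in the case or round it was shifted more than 25 mm (distance of any of tape_roll, masking_roll, bench_tin, tape_measure from where it was at the start of the episode above 0.025 m).
It also fails if it takes over 48 s, if anything falls off the work surface, if the arm or the gripper's body presses on something with over 40 N, if the wrist force passes 120 N, or if a joint passes its speed limit or range.

## Working session

There is one attempt and no reset: what is moved stays moved. The work goes in short steps, Python scripts to look and compute and a tool call to move; the robot and the scene stay as the last step left them, time stands still between calls to the robot, and variables do not carry over. Pictures are saved under pics/ and viewed, at most 10 in all, crops included, and the job is handed in when it is done.

Besides the shell and the picture viewer there is one more tool, called after ">>>" as name(argument=value, ...), one argument or row to a line, values as JSON. move_arm: Moves the arm, as the interface text tells. Its arguments: {"type":"object","properties":{"moves":{"type":"array","items":{"type":"object","properties":{"turn":{"type":"array","items":{"type":"number"}},"translation":{"type":"array","items":{"type":"number"}},"hand":{"type":"number"}}}},"grip_force":{"type":"number"}},"required":["moves"]}

```bash
mkdir -p pics
cat > h.py <<'E'
import numpy as np, cv2
from rig import sense, capture
def cam(n):
    c=capture(n); f=210/np.tan(np.radians(c["vertical_fov"])/2)
    K=np.array([[f,0,c["cx"]],[0,f,c["cy"]],[0,0,1.]]); return c,K
def cloud(c,K):
    v,u=np.mgrid[0:420,0:560]
    xd=(u-K[0,2])/K[0,0]; yd=(v-K[1,2])/K[0,0]; x,y=xd.copy(),yd.copy()
    for _ in range(15):
        s=1+c["k1"]*(x*x+y*y); x,y=xd/s,yd/s
    z=c["z_map"]; P=np.dstack([x*z,y*z,z])
    return (P-np.array(c["t"]))@np.array(c["R"])   # R^T (P-t)
E
python3 - <<'E'
from h import *
s=sense(); print(s)
for n in ("side","top"):
    c,K=cam(n); cv2.imwrite(f"pics/{n}0.png",c["image"]); P=cloud(c,K); np.savez(f"{n}0.npz",P=P,im=c["image"],z=c["z_map"])
    print(n,K[0,0],c["k1"],-np.array(c["R"]).T@np.array(c["t"]),np.array(c["R"])[2])
E
```

```text
{'time_s': 0.0, 'joints': array([ 9.47581628e-01,  3.13443453e-01,  1.49845028e+00,  2.02640699e-06,
        1.33098074e+00, -2.23371636e-01]), 'dq': array([-0.00025511,  0.00027488, -0.00035514, -0.00038167, -0.00190588,
       -0.00214587]), 'tau': array([-8.83355351e-04, -4.12266290e+01, -2.59744048e+01, -2.22926606e-04,
        4.09379878e-03,  1.11414195e-06]), 'eef_pos': array([204.22602953, 483.39590533, 249.7334386 ]), 'ee_rot': array([-2.64159822e-04,  1.98592621e-01,  9.80081915e-01, -5.83937823e-04]), 'force': array([ 0.50298478, -0.0278057 , -0.61543744]), 'wrist_torque': array([-0.0034219 , -0.01669758,  0.00216581]), 'grip_force': 0.0, 'grip_width': 1.0035389900280187}
side 393.2226787138711 0.008617555672982578 [ 768.7031555  -462.14622061 1022.06086426] [-0.23111802  0.44853575 -0.86336559]
top 397.2974569171512 0.012006415846413513 [395.04440434 -32.88653527 969.15997208] [ 0.16458382  0.0120094  -0.98628999]
```

View pics/side0.png

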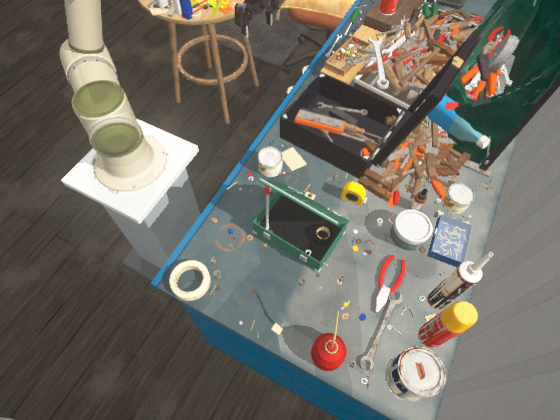

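View pics/top0.png

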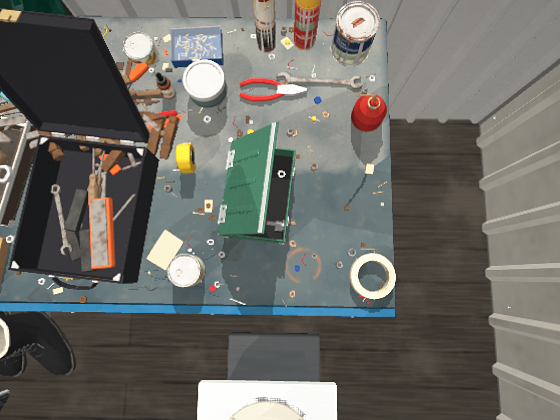

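The side view shows the open case at about (300,225), with the red prop tip at (267,187). The top view shows the lid from (219,233) to (277,124). The tin is at (187,270), the masking roll at (372,275) and the tape measure at (185,157).

Run:
```python
from h import *
from scipy.optimize import least_squares
out={}
for n,(u0,u1,v0,v1) in dict(top=(205,310,110,255),side=(235,360,170,280)).items():
    d=np.load(n+"0.npz"); P=d["P"][v0:v1,u0:u1]; hsv=cv2.cvtColor(d["im"],cv2.COLOR_BGR2HSV)[v0:v1,u0:u1]
    z=d["z"][v0:v1,u0:u1]
    g=(hsv[...,0]>55)&(hsv[...,0]<95)&(hsv[...,1]>90)&(z>0)&(P[...,2]>8)
    r=((hsv[...,0]<8)|(hsv[...,0]>172))&(hsv[...,1]>120)&(z>0)&(P[...,2]>100)
    out[n]=P[g]; print(n,g.sum(),P[g].min(0),P[g].max(0)); 
    if r.sum(): print("red",n,r.sum(),np.median(P[r],0),P[r][np.argsort(-P[r][:,2])[:5]].round(0))
T=out["top"]; L=T[T[:,2]>85]
# RANSAC-ish plane by iterated SVD
m=np.ones(len(L),bool)
for _ in range(10):
    c=L[m].mean(0); nrm=np.linalg.svd(L[m]-c,full_matrices=False)[2][2]; e=(L-c)@nrm; m=abs(e)<max(2.5,1.5*np.median(abs(e)))
nrm*=np.sign(nrm[2]); th=np.arccos(nrm[2]); print("plane",nrm,"angle",th,"inl",m.sum(),len(L),e[m].std())
# lid opens: outer-face normal tilts toward hinge (+x case)
xc=nrm[:2]/np.linalg.norm(nrm[:2]); yaw=np.arctan2(xc[1],xc[0]); yc=np.array([-xc[1],xc[0]])
print("yaw",yaw,"y'",yaw-np.pi/2)
A=L[m]; s=A[:,:2]@xc; l=A[:,:2]@yc
# hinge line of top face: at shut z=70 above hinge; top face passes hinge+5*nrm
zz=65+5*nrm[2]; # point on top face at hinge
# n.(p-c)=0 -> with s coordinate
sh=(nrm@c-nrm[2]*zz)/np.linalg.norm(nrm[:2]); sh_h=sh-5*np.linalg.norm(nrm[:2])
print("hinge s",sh_h,"lat range",np.percentile(l,[0,.5,1,50,99,99.5,100]),"maxz",np.percentile(A[:,2],[99,100]),"exp",65+190*np.sin(th)+5*np.cos(th), "s range",s.min(),s.max(),"exp",sh_h-190*np.cos(th))
lc=(np.percentile(l,.3)+np.percentile(l,99.7))/2
ctr=xc*(sh_h-75)+yc*lc; print("case",ctr)
S=out["side"]; q=np.c_[(S[:,:2]-ctr)@xc,(S[:,:2]-ctr)@yc,S[:,2]]
b=(q[:,2]>10)&(q[:,2]<60)&(q[:,0]<-60)
print("front wall x",np.percentile(q[b,0],[5,25,50,75,95]),"y",np.percentile(q[b,1],[0,1,99,100]))
rim=(q[:,2]>60)&(q[:,2]<70); print("rim",q[rim].min(0),q[rim].max(0))
for y0 in(-80,0,60):
    k=b&(abs(q[:,1]-y0)<20); print(y0,np.median(q[k,0]))
np.savez("case.npz",ctr=ctr,xc=xc,yc=yc,th=th)
```

```text
top 4240 [472.52187538 -57.01873556  14.6517589 ] [705.99459454 114.63238103 223.1989178 ]
red top 3 [499.52274764   0.7086545  185.25339067] [[500.   1. 186.]
 [502.   1. 185.]
 [498.   1. 184.]]
side 1095 [472.72257453 -59.69580305   8.19884258] [704.73133115 104.73119484 223.59528788]
red side 30 [500.36862148   3.38388831 191.61898346] [[501.   5. 205.]
 [494.   8. 201.]
 [496.   9. 201.]
 [499.   4. 201.]
 [498.   6. 201.]]
plane [0.08551538 0.80324063 0.58948419] angle 0.9403761903972081 inl 3488 3613 0.9018726750027958
yaw 1.4647328730858766 y' -0.10606345370901993
hinge s 162.97761838254726 lat range [-694.54629995 -692.33469473 -691.04543058 -576.20975371 -471.23310039
 -470.6594356  -469.77257823] maxz [220.27876807 223.1989178 ] exp 221.42560494978326 s range 53.29366002095807 155.59282386886315 exp 50.9756227190656
case [587.56523185  25.92085891]
front wall x [-74.92620763 -74.34663456 -73.80936751 -73.40107711 -72.38565194] y [-111.1871641  -110.61851572  105.47858626  106.49045096]
rim [ -75.53173312 -111.15626619   60.02198269] [ 70.3106444 108.5479862  68.965987 ]
-80 -74.01708469076672
0 -73.8589322083173
60 -74.26308905767664
```

>>> move_arm(
  moves=[
    {"turn": [0, 0, 0], "translation": [-18, -18, -1], "hand": 0},
    {"turn": [0, 0, 0], "translation": [-36, -35, -1], "hand": 0},
    {"turn": [0, 0, 0], "translation": [-36, -35, -1], "hand": 0},
    {"turn": [0, 0, 0], "translation": [-36, -35, -1], "hand": 0},
    {"turn": [0, 0, 0], "translation": [-36, -35, -1], "hand": 0},
    {"turn": [0, 0, 0], "translation": [-36, -35, -1], "hand": 0},
    {"turn": [0, 0, 0], "translation": [-36, -35, -1], "hand": 0},
    {"turn": [0, 0, 0], "translation": [-36, -35, -1], "hand": 0},
    {"turn": [0, 0, 0], "translation": [-36, -35, -1], "hand": 0},
    {"turn": [0, 0, 0], "translation": [-36, -35, -1], "hand": 0},
  ],
)

```text
time_s: 0.93
eef_pos: [359.9, 112.7, 258.8]
ee_rot: [0.0, 0.199, 0.98, 0.0]
force: [1.6, 2.0, 0.3]
grip_width: 0.001
grip_force: 0.0
```

>>> move_arm(
  moves=[
    {"turn": [0, 0, 0.12], "translation": [0, 0, 0], "hand": 0},
    {"turn": [0, 0, 0.12], "translation": [0, 0, 0], "hand": 0},
    {"turn": [0, 0, 0.12], "translation": [0, 0, 0], "hand": 0},
    {"turn": [0, 0, 0.12], "translation": [0, 0, 0], "hand": 0},
    {"turn": [0, 0, 0.12], "translation": [0, 0, 0], "hand": 0},
    {"turn": [0, 0, 0.12], "translation": [0, 0, 0], "hand": 0},
    {"turn": [0, 0, 0.12], "translation": [0, 0, 0], "hand": 0},
    {"turn": [0, 0, 0.12], "translation": [0, 0, 0], "hand": 0},
    {"turn": [0, 0, 0.12], "translation": [0, 0, 0], "hand": 0},
    {"turn": [0, 0, 0.12], "translation": [0, 0, 0], "hand": 0},
  ],
)

```text
time_s: 1.77
eef_pos: [359.7, 114.6, 258.6]
ee_rot: [-0.0, 0.719, 0.695, -0.0]
force: [0.6, -0.6, 0.3]
grip_width: 0.0
grip_force: 0.0
```

>>> move_arm(
  moves=[
    {"turn": [0, 0, 0.077], "translation": [0, 0, 0], "hand": 0},
    {"turn": [-0.1, 0, 0], "translation": [0, 0, 0], "hand": 0},
    {"turn": [-0.1, 0, 0], "translation": [0, 0, 0], "hand": 0},
    {"turn": [-0.1, 0, 0], "translation": [0, 0, 0], "hand": 0},
    {"turn": [-0.1, 0, 0], "translation": [0, 0, 0], "hand": 0},
    {"turn": [-0.1, 0, 0], "translation": [0, 0, 0], "hand": 0},
    {"turn": [-0.1, 0, 0], "translation": [0, 0, 0], "hand": 0},
  ],
)

```text
time_s: 2.35
eef_pos: [359.6, 114.8, 259.0]
ee_rot: [0.221, 0.71, 0.638, 0.199]
force: [1.2, -0.4, -0.3]
grip_width: 0.0
grip_force: 0.0
```

```bash
cat >> h.py <<'E'
from scipy.spatial.transform import Rotation as Ro
k=np.load("case.npz") ; ctr,xc,yc=k["ctr"],k["xc"],k["yc"]
C=np.eye(3); C[:2,0]=xc; C[:2,1]=yc; O=np.r_[ctr,0]
def pose():
    s=sense(); w,x,y,z=s["ee_rot"]; R=Ro.from_quat([x,y,z,w]).as_matrix()
    return s,s["eef_pos"],R
E
python3 - <<'E'
from h import *
s,p,R=pose(); print(s["joints"].round(3),p.round(1),"case TCP",(C.T@(p-O)).round(1)); print((C.T@R).round(3))
E
```

```text
[ 0.055 -0.301  2.206 -0.151  0.643  0.254] [359.6 114.8 259. ] case TCP [ 64.2 236.1 259. ]
[[ 1.     0.     0.001]
 [ 0.001 -0.822 -0.569]
 [ 0.001  0.569 -0.822]]
```

>>> move_arm(
  moves=[
    {"turn": [0, 0, 0], "translation": [-19.4, 8.9, 12], "hand": 0},
    {"turn": [0, 0, 0], "translation": [-19.4, 8.9, 12], "hand": 0},
    {"turn": [0, 0, 0], "translation": [-19.4, 8.9, 12], "hand": 0},
    {"turn": [0, 0, 0], "translation": [-19.4, 8.9, 12], "hand": 0},
    {"turn": [0, 0, 0], "translation": [-19.4, 8.9, 12], "hand": 0},
    {"turn": [-0.1, 0, 0], "translation": [0, 0, 0], "hand": 0},
    {"turn": [-0.1, 0, 0], "translation": [0, 0, 0], "hand": 0},
    {"turn": [-0.1, 0, 0], "translation": [0, 0, 0], "hand": 0},
  ],
)

```text
time_s: 3.02
eef_pos: [420.4, 13.3, 233.7]
ee_rot: [0.296, 0.679, 0.614, 0.273]
force: [0.1, 0.9, 0.7]
grip_width: 0.001
grip_force: 0.0
```

Run:
```python
from h import *
s,p,R=pose(); print(s["joints"].round(3),p.round(1),"case TCP",(C.T@(p-O)).round(1)); print((C.T@R).round(3))
for n in ("side","top"):
    c,K=cam(n); np.savez(n+"1.npz",P=cloud(c,K),im=c["image"],z=c["z_map"])
    a,b=(c["image"][90:300,180:440],0) if n=="side" else (c["image"][90:300,150:410],0)
    (globals().setdefault("L",[])).append(cv2.resize(a,None,fx=1.5,fy=1.5,interpolation=cv2.INTER_CUBIC))
cv2.imwrite("pics/pair1.png",np.hstack(L))
```

```text
[-0.371 -0.238  2.339  0.738  0.31  -0.896] [420.4  13.3 233.7] case TCP [-30.2 164.9 233.7]
[[ 1.     0.001  0.013]
 [ 0.01  -0.676 -0.737]
 [ 0.008  0.737 -0.676]]
```

View pics/pair1.png

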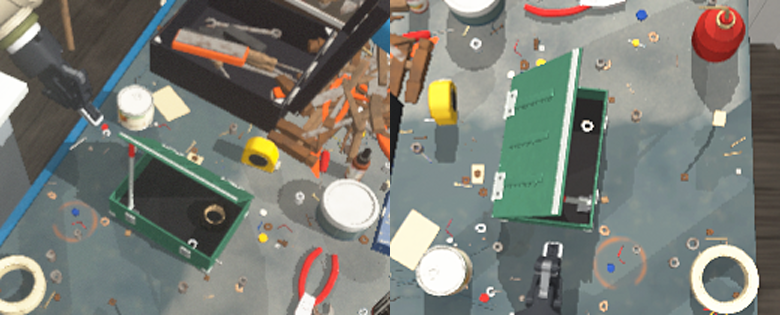

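The side crop (left) shows the closed fingertips at about (97,118), clear of the lid corner at (122,135), with the red prop tip at (130,150). The top crop (right) shows the fingers at (552,248), beside the lid and pointing at it. Joint 6 would run out of range on the way down, so I'll spin the tool half a turn, which gives the same geometry.

>>> move_arm(
  moves=[
    {"turn": [0, 0, 0.12], "translation": [0, 0, 0], "hand": 0},
    {"turn": [0, 0, 0.12], "translation": [0, 0, 0], "hand": 0},
    {"turn": [0, 0, 0.12], "translation": [0, 0, 0], "hand": 0},
    {"turn": [0, 0, 0.12], "translation": [0, 0, 0], "hand": 0},
    {"turn": [0, 0, 0.12], "translation": [0, 0, 0], "hand": 0},
    {"turn": [0, 0, 0.12], "translation": [0, 0, 0], "hand": 0},
    {"turn": [0, 0, 0.12], "translation": [0, 0, 0], "hand": 0},
    {"turn": [0, 0, 0.12], "translation": [0, 0, 0], "hand": 0},
    {"turn": [0, 0, 0.12], "translation": [0, 0, 0], "hand": 0},
    {"turn": [0, 0, 0.12], "translation": [0, 0, 0], "hand": 0},
  ],
)

```text
time_s: 3.95
eef_pos: [421.5, 13.9, 235.0]
ee_rot: [0.087, 0.908, 0.122, 0.392]
force: [0.5, 0.0, -0.7]
grip_width: 0.0
grip_force: 0.0
```

>>> move_arm(
  moves=[
    {"turn": [0, 0, 0.12], "translation": [0, 0, 0], "hand": 0},
    {"turn": [0, 0, 0.12], "translation": [0, 0, 0], "hand": 0},
    {"turn": [0, 0, 0.12], "translation": [0, 0, 0], "hand": 0},
    {"turn": [0, 0, 0.12], "translation": [0, 0, 0], "hand": 0},
    {"turn": [0, 0, 0.12], "translation": [0, 0, 0], "hand": 0},
    {"turn": [0, 0, 0.12], "translation": [0, 0, 0], "hand": 0},
    {"turn": [0, 0, 0.12], "translation": [0, 0, 0], "hand": 0},
    {"turn": [0, 0, 0.12], "translation": [0, 0, 0], "hand": 0},
    {"turn": [0, 0, 0.12], "translation": [0, 0, 0], "hand": 0},
    {"turn": [0, 0, 0.12], "translation": [0, 0, 0], "hand": 0},
  ],
)

```text
time_s: 4.78
eef_pos: [421.5, 13.9, 235.0]
ee_rot: [-0.149, 0.818, -0.412, 0.373]
force: [0.3, 0.4, 0.3]
grip_width: 0.003
grip_force: 0.0
```

>>> move_arm(
  moves=[
    {"turn": [0, 0, 0.12], "translation": [0, 0, 0], "hand": 0},
    {"turn": [0, 0, 0.12], "translation": [0, 0, 0], "hand": 0},
    {"turn": [0, 0, 0.12], "translation": [0, 0, 0], "hand": 0},
    {"turn": [0, 0, 0.12], "translation": [0, 0, 0], "hand": 0},
    {"turn": [0, 0, 0.12], "translation": [0, 0, 0], "hand": 0},
    {"turn": [0, 0, 0.12], "translation": [0, 0, 0], "hand": 0},
    {"turn": [0.05, 0, 0], "translation": [0, 0, 0], "hand": 0},
    {"turn": [0.05, 0, 0], "translation": [0, 0, 0], "hand": 0},
    {"turn": [0.05, 0, 0], "translation": [0, 0, 0], "hand": 0},
    {"turn": [0.05, 0, 0], "translation": [0, 0, 0], "hand": 0},
  ],
)

```text
time_s: 5.62
eef_pos: [422.3, 16.5, 235.1]
ee_rot: [0.316, -0.605, 0.648, -0.339]
force: [0.3, 0.8, 0.6]
grip_width: -0.005
grip_force: 0.0
```

Run:
```python
from h import *
s,p,R=pose(); print(s["time_s"],s["joints"].round(3),p.round(1),"case TCP",(C.T@(p-O)).round(1)); print((C.T@R).round(3))
```

```text
5.6167 [-0.398 -0.245  2.417  1.454  0.269  1.499] [422.3  16.5 235.1] case TCP [-26.8 163.4 235.1]
[[-0.999 -0.022  0.03 ]
 [-0.037  0.571 -0.82 ]
 [ 0.001 -0.821 -0.571]]
```

Run:
```python
from h import *
s,p,R=pose()
for n in("side","top"):
    c,K=cam(n); q=(cloud(c,K)-p)@R; q=q[(c["z_map"]>0)]
    m=(abs(q)<[30,40,60]).all(1); q=q[m]
    print(n,len(q))
    for a in range(-60,28,6):
        b=q[(q[:,2]>=a)&(q[:,2]<a+6)]
        if len(b): print(a,len(b),b.min(0).round(1)[:2],b.max(0).round(1)[:2])
```

```text
side 449
-60 37 [  4.5 -39.7] [19.9 39. ]
-54 39 [  1.4 -37.6] [19.9 36.6]
-48 37 [  7.1 -38.4] [19.4 39.5]
-42 51 [ -9.8 -39.4] [15.5 38.6]
-36 57 [ -9.6 -36.7] [16.3 38.5]
-30 36 [-11.2 -31.1] [15.7 29. ]
-24 30 [ -9.9 -19.8] [15.5 12.2]
-18 25 [ -3.4 -15.6] [13.7  4.5]
-12 25 [ -3.3 -16.5] [14.1  6.1]
-6 26 [ -7.8 -15.2] [13.6  5.1]
0 28 [ -8.6 -15.3] [14.4  4.4]
6 23 [ -9.1 -13.9] [14.2  6. ]
12 21 [ -9.8 -10.5] [13.7  6.4]
18 2 [-3.3 -6.5] [ 7.2 -5.5]
top 324
-60 29 [-15.  -39.4] [17.9 -3.2]
-54 32 [-13.8 -16.9] [19.1  8.1]
-48 13 [ 13.2 -16. ] [19.1 15.9]
-42 13 [ -8.4 -39.5] [ 14.4 -10.1]
-36 28 [ -8.9 -34.6] [ 15.3 -12.7]
-30 12 [-11.2 -31. ] [15.   7.2]
-24 1 [14.5 -7.3] [14.5 -7.3]
-18 12 [ -4.5 -13.6] [  8.2 -11. ]
-12 33 [ -8.8 -14.2] [13.2  0.3]
-6 35 [ -7.8 -14.2] [12.6 -4.8]
0 26 [ -8.7 -13.2] [11.8 -3.4]
6 33 [ -7.6 -13.3] [13.3  6.8]
12 17 [ -8.1 -10.1] [12.7 -4. ]
18 4 [-4.9 -5.4] [10.1 -2.7]
```

>>> move_arm(
  moves=[
    {"turn": [0, 0, 0], "translation": [22, -4, 1], "hand": 0},
    {"turn": [0, 0, 0], "translation": [22, -4, 1], "hand": 0},
    {"turn": [0, 0, 0], "translation": [22, -4, 1], "hand": 0},
    {"turn": [0, 0, 0], "translation": [22, -4, 1], "hand": 0},
    {"turn": [0, 0, 0], "translation": [22, -4, 1], "hand": 0},
    {"turn": [0, 0, 0], "translation": [22, -4, 1], "hand": 0},
    {"turn": [0, -0.05, -0.035], "translation": [0, 0, 0], "hand": 0},
    {"turn": [0, -0.08, -0.056], "translation": [0, 0, 0], "hand": 0},
    {"turn": [0, -0.08, -0.056], "translation": [0, 0, 0], "hand": 0},
    {"turn": [0, -0.08, -0.056], "translation": [0, 0, 0], "hand": 0},
  ],
)

```text
time_s: 6.55
eef_pos: [429.7, -116.7, 249.9]
ee_rot: [-0.368, 0.712, -0.533, 0.272]
force: [-0.1, 0.4, 0.1]
grip_width: -0.0
grip_force: 0.0
```

Run:
```python
from h import *
s,p,R=pose(); print(s["time_s"],s["joints"].round(3),p.round(1),"case TCP",(C.T@(p-O)).round(1)); print((C.T@R).round(3))
```

```text
6.55 [-1.01  -0.077  2.233  1.137  1.046  1.196] [ 429.7 -116.7  249.9] case TCP [-158.5  141.9  249.9]
[[-0.923 -0.219  0.315]
 [-0.384  0.537 -0.751]
 [-0.005 -0.815 -0.58 ]]
```

>>> move_arm(
  moves=[
    {"turn": [0, -0.096, -0.068], "translation": [0, 0, 0], "hand": 0},
    {"turn": [0, -0.096, -0.068], "translation": [0, 0, 0], "hand": 0},
    {"turn": [0, -0.096, -0.068], "translation": [0, 0, 0], "hand": 0},
    {"turn": [0, -0.096, -0.068], "translation": [0, 0, 0], "hand": 0},
    {"turn": [0, -0.096, -0.068], "translation": [0, 0, 0], "hand": 0},
    {"turn": [0, -0.096, -0.068], "translation": [0, 0, 0], "hand": 0},
    {"turn": [0, -0.096, -0.068], "translation": [0, 0, 0], "hand": 0},
    {"turn": [0, -0.096, -0.068], "translation": [0, 0, 0], "hand": 0},
    {"turn": [0, -0.096, -0.068], "translation": [0, 0, 0], "hand": 0},
    {"turn": [0, -0.096, -0.068], "translation": [0, 0, 0], "hand": 0},
  ],
)

```text
time_s: 7.38
eef_pos: [429.3, -118.4, 249.7]
ee_rot: [-0.455, 0.889, -0.05, 0.019]
force: [-1.3, -0.0, -0.4]
grip_width: 0.005
grip_force: 0.0
```

```bash
cat >> h.py <<'E'
def show():
    s,p,R=pose(); Rc=C.T@R; print(s["time_s"],s["joints"].round(3),"case TCP",(C.T@(p-O)).round(1),"F",(C.T@s["force"]).round(1)); print(Rc.round(3)); return C.T@(p-O),Rc
E
python3 - <<'E'
from h import *
pc,Rc=show()
p=np.radians(32); z=[np.cos(p),0,-np.sin(p)]; x=[0,-1,0]; W=np.c_[x,np.cross(z,x),z]
print("turn to goal",Ro.from_matrix(Rc.T@W).as_rotvec().round(4)); print(W.round(3))
E
```

```text
7.3833 [-0.874  0.39   1.665  0.638  1.804  0.721] case TCP [-160.2  142.1  249.7] F [-0.1  1.3 -0.4]
[[-0.    -0.584  0.811]
 [-1.     0.009  0.006]
 [-0.011 -0.811 -0.584]]
turn to goal [ 0.0657  0.0058 -0.0095]
[[ 0.    -0.53   0.848]
 [-1.    -0.     0.   ]
 [ 0.    -0.848 -0.53 ]]
```

>>> move_arm(
  moves=[
    {"turn": [0.09, 0.002, -0.003], "translation": [0, 0, 0], "hand": 0},
    {"turn": [0.09, 0.002, -0.003], "translation": [0, 0, 0], "hand": 0},
    {"turn": [0.095, 0.002, -0.003], "translation": [0, 0, 0], "hand": 0},
    {"turn": [0, 0, 0], "translation": [7.2, 7, 12], "hand": 0},
    {"turn": [0, 0, 0], "translation": [7.2, 7, 12], "hand": 0},
    {"turn": [0, 0, 0], "translation": [7.2, 7, 12], "hand": 0},
    {"turn": [0, 0, 0], "translation": [7.2, 7, 12], "hand": 0},
    {"turn": [0, 0, 0], "translation": [0, 0, 0], "hand": 0},
  ],
)

```text
time_s: 8.05
eef_pos: [463.2, -83.6, 206.6]
ee_rot: [-0.574, 0.817, -0.043, 0.031]
force: [-0.2, 0.3, -0.0]
grip_width: 0.001
grip_force: 0.0
```

Run:
```python
from h import *
pc,Rc=show()
print("tool delta to (-30,112,172.4)",Rc.T@(np.array([-30,112,172.4])-pc))
L=[]
s,p,R=pose()
for n in ("side","top"):
    c,K=cam(n); P=cloud(c,K); q=(P-p)@R
    m=(c["z_map"]>0)&(abs(q[...,1])<20)&(q[...,2]>-22)&(q[...,2]<26)&(abs(q[...,0])<25); b=q[m]
    print(n,m.sum(),np.percentile(b,[2,98],axis=0).round(1))
    L.append(cv2.resize(c["image"][90:300,180:440] if n=="side" else c["image"][130:340,190:450],None,fx=1.5,fy=1.5,interpolation=cv2.INTER_CUBIC))
d=np.load("top0.npz")["P"]; mr=d[250:305,345:400]; k=(mr[...,2]>15)&(mr[...,2]<40); print("masking",C.T@(mr[k].mean(0)-O))
cv2.imwrite("pics/pair2.png",np.hstack(L))
```

```text
8.05 [-0.825  0.577  1.681  0.824  1.838  0.647] case TCP [-122.1  112.1  206.6] F [ 0.3  0.2 -0. ]
[[-0.    -0.339  0.941]
 [-1.    -0.    -0.   ]
 [ 0.    -0.941 -0.339]]
tool delta to (-30,112,172.4) [6.65588856e-02 9.48883354e-01 9.82060400e+01]
side 104 [[ -6.6 -14.5 -18.1]
 [ 11.5   7.1  17. ]]
top 220 [[-11.1 -14.9 -21.5]
 [ 10.3  -3.   15. ]]
masking [-288.46198173  159.18227745   23.68002882]
```

View pics/pair2.png

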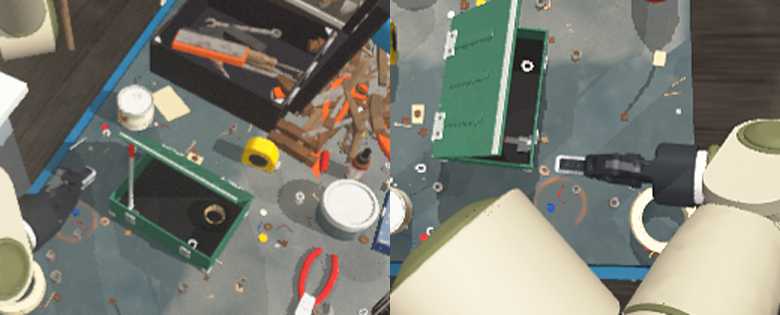

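The fingers are level with the rod's outer side and point at the gap: side crop tips (90,178), rod (130,150–205), and top crop tips (560,163), lid side edge (497,162). Going in.

>>> move_arm(
  moves=[
    {"turn": [0, 0, 0], "translation": [0, 0, 14], "hand": 0},
    {"turn": [0, 0, 0], "translation": [0, 0, 14], "hand": 0},
    {"turn": [0, 0, 0], "translation": [0, 0, 14], "hand": 0},
    {"turn": [0, 0, 0], "translation": [0, 0, 14], "hand": 0},
    {"turn": [0, 0, 0], "translation": [0, 0, 14], "hand": 0},
    {"turn": [0, 0, 0], "translation": [0, 0, 14], "hand": 0},
    {"turn": [0, 0, 0], "translation": [0, 0, 10], "hand": 0},
    {"turn": [0, 0, 0], "translation": [0, 0.8, 4], "hand": 0},
    {"turn": [0, 0, 0], "translation": [0, 0, 0], "hand": 0},
  ],
)

```text
time_s: 8.9
eef_pos: [475.3, 8.0, 175.3]
ee_rot: [-0.576, 0.816, -0.04, 0.039]
force: [-0.1, -0.1, -0.1]
grip_width: 0.001
grip_force: 0.0
```

Run:
```python
from h import *
pc,Rc=show()
L=[]
for n in ("side","top"):
    c,K=cam(n)
    L.append(cv2.resize(c["image"][150:290,220:350] if n=="side" else c["image"][130:270,200:330],None,fx=3,fy=3,interpolation=cv2.INTER_CUBIC))
cv2.imwrite("pics/pair3.png",np.hstack(L))
```

```text
8.9 [-0.679  0.575  1.809  0.931  1.674  0.607] case TCP [-29.7 109.7 175.3] F [-0.2  0.1 -0.1]
[[-0.005 -0.334  0.943]
 [-1.    -0.014 -0.01 ]
 [ 0.017 -0.943 -0.333]]
```

View pics/pair3.png

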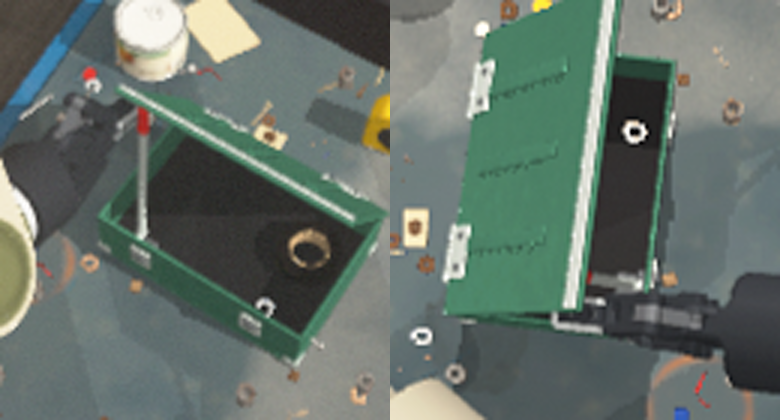

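The fingers are under the lid beside the red sleeve, at about (120,115) in the side crop, untouched and with no force. Pushing the prop gently now.

>>> move_arm(
  moves=[
    {"turn": [0, 0, 0], "translation": [3, 0, 0], "hand": 0},
    {"turn": [0, 0, 0], "translation": [3, 0, 0], "hand": 0},
    {"turn": [0, 0, 0], "translation": [3, 0, 0], "hand": 0},
    {"turn": [0, 0, 0], "translation": [3, 0, 0], "hand": 0},
    {"turn": [0, 0, 0], "translation": [3, 0, 0], "hand": 0},
    {"turn": [0, 0, 0], "translation": [3, 0, 0], "hand": 0},
    {"turn": [0, 0, 0], "translation": [3, 0, 0], "hand": 0},
    {"turn": [0, 0, 0], "translation": [3, 0, 0], "hand": 0},
  ],
)

```text
time_s: 9.67
eef_pos: [499.6, 4.3, 176.1]
ee_rot: [-0.576, 0.816, -0.041, 0.04]
force: [-0.5, -0.2, -0.6]
grip_width: 0.001
grip_force: 0.4
```

```bash
cat >> h.py <<'E'
def lidang():
    c,K=cam("top"); P=cloud(c,K); q=(P-O)@C; hsv=cv2.cvtColor(c["image"],cv2.COLOR_BGR2HSV)
    m=(hsv[...,0]>55)&(hsv[...,0]<95)&(hsv[...,1]>90)&(c["z_map"]>0)&(abs(q[...,1])<100)&(q[...,0]<70)&(q[...,2]>66)
    a=np.arctan2(q[m][:,2]-65,75-q[m][:,0]); print("lid approx",np.median(a).round(3),m.sum()); return c
E
python3 - <<'E'
from h import *
show(); lidang()
E
```

```text
9.6667 [-0.655  0.609  1.738  0.953  1.681  0.646] case TCP [-30.8  85.2 176.1] F [-0.3  0.5 -0.6]
[[-0.006 -0.334  0.943]
 [-1.    -0.015 -0.012]
 [ 0.018 -0.943 -0.334]]
lid approx 0.993 3265
```

>>> move_arm(
  moves=[
    {"turn": [0, 0, 0], "translation": [3, 0, 0], "hand": 0},
    {"turn": [0, 0, 0], "translation": [3, 0, 0], "hand": 0},
    {"turn": [0, 0, 0], "translation": [3, 0, 0], "hand": 0},
    {"turn": [0, 0, 0], "translation": [2, 0, 0], "hand": 0},
    {"turn": [0, 0, 0], "translation": [0, 0, 0], "hand": 0},
    {"turn": [0, 0, 0], "translation": [0, 0, 0], "hand": 0},
  ],
)

```text
time_s: 10.22
eef_pos: [510.3, 3.2, 176.2]
ee_rot: [-0.576, 0.816, -0.041, 0.04]
force: [-0.5, 0.3, -0.1]
grip_width: -0.003
grip_force: 0.0
```

Run:
```python
from h import *
show(); b=lidang()
c,K=cam("side"); L=[cv2.resize(i,None,fx=3,fy=3,interpolation=cv2.INTER_CUBIC) for i in(c["image"][150:290,220:350],b["image"][130:270,200:330])]
cv2.imwrite("pics/pair4.png",np.hstack(L))
```

```text
10.2167 [-0.644  0.625  1.706  0.962  1.684  0.664] case TCP [-30.8  74.4 176.2] F [ 0.3  0.6 -0.1]
[[-0.006 -0.334  0.943]
 [-1.    -0.015 -0.012]
 [ 0.018 -0.942 -0.334]]
lid approx 0.989 3286
```

View pics/pair4.png

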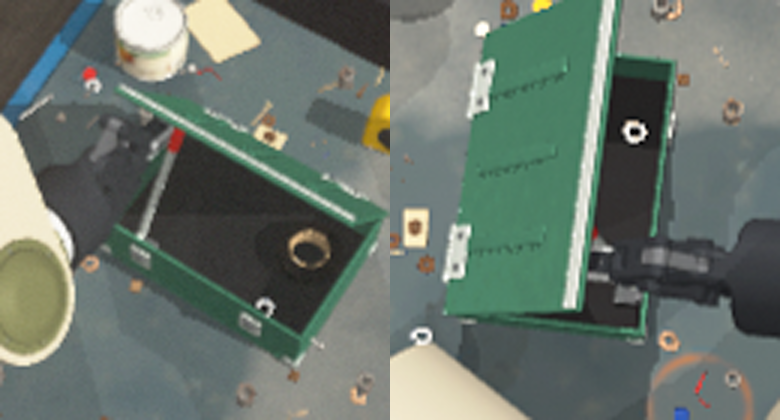

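The rod now leans inward, with its sleeve at (177,140), and still bears the lid. I'll push a little further.

>>> move_arm(
  moves=[
    {"turn": [0, 0, 0], "translation": [2.5, 0, 0], "hand": 0},
    {"turn": [0, 0, 0], "translation": [2.5, 0, 0], "hand": 0},
    {"turn": [0, 0, 0], "translation": [2.5, 0, 0], "hand": 0},
    {"turn": [0, 0, 0], "translation": [2.5, 0, 0], "hand": 0},
    {"turn": [0, 0, 0], "translation": [0, 0, 0], "hand": 0},
    {"turn": [0, 0, 0], "translation": [0, 0, 0], "hand": 0},
    {"turn": [0, 0, 0], "translation": [0, 0, 0], "hand": 0},
  ],
)

```text
time_s: 10.9
eef_pos: [520.1, 2.0, 176.4]
ee_rot: [-0.576, 0.816, -0.041, 0.04]
force: [-0.2, -0.1, -1.3]
grip_width: -0.003
grip_force: 0.0
```

Run:
```python
from h import *
show(); b=lidang()
c,K=cam("side"); L=[cv2.resize(i,None,fx=3,fy=3,interpolation=cv2.INTER_CUBIC) for i in(c["image"][150:290,220:350],b["image"][130:270,200:330])]
cv2.imwrite("pics/pair5.png",np.hstack(L))
```

```text
10.9 [-0.635  0.639  1.677  0.971  1.687  0.68 ] case TCP [-30.9  64.5 176.4] F [-0.2  0.2 -1.3]
[[-0.006 -0.334  0.943]
 [-1.    -0.015 -0.012]
 [ 0.018 -0.942 -0.334]]
lid approx 0.983 3329
```

View pics/pair5.png

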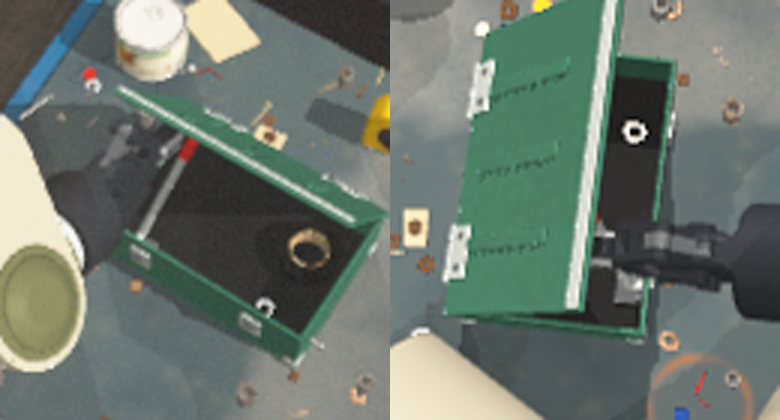

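>>> move_arm(
  moves=[
    {"turn": [0, 0, 0], "translation": [2.5, 0, 0], "hand": 0},
    {"turn": [0, 0, 0], "translation": [2.5, 0, 0], "hand": 0},
    {"turn": [0, 0, 0], "translation": [2.5, 0, 0], "hand": 0},
    {"turn": [0, 0, 0], "translation": [2.5, 0, 0], "hand": 0},
    {"turn": [0, 0, 0], "translation": [0, 0, 0], "hand": 0},
    {"turn": [0, 0, 0], "translation": [0, 0, 0], "hand": 0},
    {"turn": [0, 0, 0], "translation": [0, 0, 0], "hand": 0},
  ],
)

```text
time_s: 11.58
eef_pos: [530.0, 0.9, 176.6]
ee_rot: [-0.576, 0.816, -0.041, 0.04]
force: [-0.3, 1.1, 0.2]
grip_width: 0.003
grip_force: 0.0
```

Run:
```python
from h import *
show(); b=lidang()
c,K=cam("side"); L=[cv2.resize(i,None,fx=3,fy=3,interpolation=cv2.INTER_CUBIC) for i in(c["image"][150:290,220:350],b["image"][130:270,200:330])]
cv2.imwrite("pics/pair6.png",np.hstack(L))
```

```text
11.5833 [-0.625  0.654  1.646  0.979  1.69   0.697] case TCP [-30.9  54.5 176.6] F [1.1 0.5 0.2]
[[-0.006 -0.334  0.943]
 [-1.    -0.015 -0.012]
 [ 0.018 -0.943 -0.334]]
lid approx 0.971 3385
```

View pics/pair6.png

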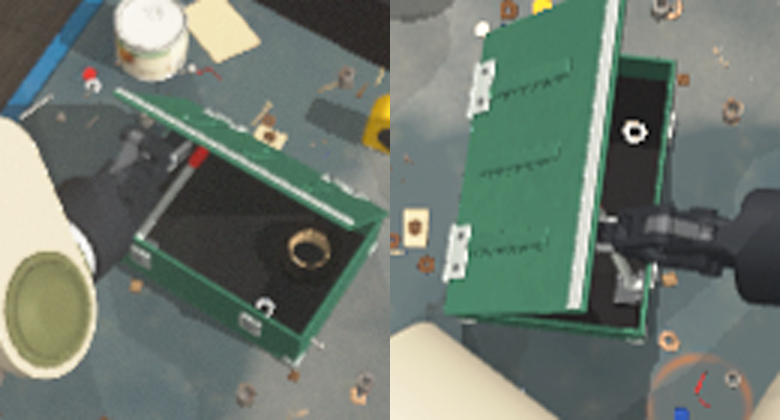

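The sleeve is now at (198,158) and the rod leans well inward, but friction still holds it between the lid and the fingers. I'll keep pushing slowly and track the red sleeve numerically.

>>> move_arm(
  moves=[
    {"turn": [0, 0, 0], "translation": [2.5, 0, 0], "hand": 0},
    {"turn": [0, 0, 0], "translation": [2.5, 0, 0], "hand": 0},
    {"turn": [0, 0, 0], "translation": [2.5, 0, 0], "hand": 0},
    {"turn": [0, 0, 0], "translation": [2.5, 0, 0], "hand": 0},
    {"turn": [0, 0, 0], "translation": [0, 0, 0], "hand": 0},
    {"turn": [0, 0, 0], "translation": [0, 0, 0], "hand": 0},
    {"turn": [0, 0, 0], "translation": [0, 0, 0], "hand": 0},
  ],
)

```text
time_s: 12.27
eef_pos: [540.0, -0.2, 176.8]
ee_rot: [-0.576, 0.816, -0.041, 0.04]
force: [-0.6, 0.6, -0.5]
grip_width: 0.001
grip_force: 0.0
```

```bash
cat >> h.py <<'E'
def red():
    for n in("side","top"):
        c,K=cam(n); q=(cloud(c,K)-O)@C; hsv=cv2.cvtColor(c["image"],cv2.COLOR_BGR2HSV)
        m=((hsv[...,0]<8)|(hsv[...,0]>172))&(hsv[...,1]>120)&(c["z_map"]>0)&(abs(q[...,0])<73)&(abs(q[...,1])<105)&(q[...,2]>25)
        print(n,"red",m.sum(),np.median(q[m],0).round(1) if m.any() else "")
E
python3 - <<'E'
from h import *
show(); lidang(); red()
E
```

```text
12.2667 [-0.616  0.669  1.616  0.987  1.693  0.714] case TCP [-31.   44.5 176.8] F [ 0.5  0.6 -0.5]
[[-0.006 -0.334  0.943]
 [-1.    -0.015 -0.012]
 [ 0.018 -0.942 -0.334]]
lid approx 0.958 3491
side red 24 [-32.1  18.7 182.7]
top red 0
```

>>> move_arm(
  moves=[
    {"turn": [0, 0, 0], "translation": [2.5, 0, 0], "hand": 0},
    {"turn": [0, 0, 0], "translation": [2.5, 0, 0], "hand": 0},
    {"turn": [0, 0, 0], "translation": [2.5, 0, 0], "hand": 0},
    {"turn": [0, 0, 0], "translation": [2.5, 0, 0], "hand": 0},
    {"turn": [0, 0, 0], "translation": [0, 0, 0], "hand": 0},
    {"turn": [0, 0, 0], "translation": [0, 0, 0], "hand": 0},
    {"turn": [0, 0, 0], "translation": [0, 0, 0], "hand": 0},
  ],
)

```text
time_s: 13.0
eef_pos: [550.0, -1.4, 176.9]
ee_rot: [-0.576, 0.816, -0.041, 0.04]
force: [0.4, -0.6, -1.2]
grip_width: 0.0
grip_force: 0.7
```

Run:
```python
from h import *
show(); lidang(); red()
```

```text
13.0 [-0.608  0.685  1.584  0.995  1.695  0.731] case TCP [-31.2  34.4 176.9] F [-0.5 -0.4 -1.2]
[[-0.007 -0.334  0.942]
 [-1.    -0.015 -0.012]
 [ 0.018 -0.942 -0.334]]
lid approx 0.949 3524
side red 53 [-29.  -70.7  74.7]
top red 7 [-34.1 -63.8  43. ]
```

The prop has fallen (sleeve near y = −64, z = 43) and the lid rests on the fingers. Computing the lowering path.

Run:
```python
from h import *
pc,Rc=show(); lidang(); red()
prof=np.array([[0,y,z] for z,y in[(19,-6),(15,-10),(8,-14),(0,-14.5),(-10,-14.5),(-22,-14.5)]])@Rc.T
px=np.linspace(prof[-1,0],prof[0,0],60); pz=np.interp(px,prof[::-1,0],prof[::-1,2])
def z_of(th,x):
    xe=75-190*np.cos(th); ok=(x+px)>=xe
    return (65+(75-x-px[ok])*np.tan(th)-pz[ok]).min()
f=lambda t:z_of(t,pc[0])-pc[2]
from scipy.optimize import brentq
t0=brentq(f,.6,1.1); S0=(75-17.5-pc[0])/np.cos(t0); print("theta from contact",t0,"S",S0)
prev=pc
for t in np.arange(t0-.03*1.0,-.07,-.03):
    S=np.interp(t,[.35,t0],[165.5,S0]); tt=max(t,0); x=57.5-S*np.cos(tt); z=z_of(tt,x)+min(t,0)*60
    n=np.array([x,pc[1],z]); print(round(t,3),n.round(1),(Rc.T@(n-prev)).round(1)); prev=n
```

```text
13.15 [-0.608  0.685  1.585  0.995  1.696  0.731] case TCP [-31.2  34.5 176.9] F [-0.6 -1.2 -1.9]
[[-0.006 -0.334  0.943]
 [-1.    -0.015 -0.012]
 [ 0.018 -0.942 -0.334]]
lid approx 0.949 3527
side red 40 [-29.7 -72.5  44. ]
top red 7 [-33.7 -66.6  43.5]Traceback (most recent call last):
  File "<stdin>", line 10, in <module>
    r = _zeros._brentq(f, a, b, xtol, rtol, maxiter, args, full_output, disp)
    fx = f(x, *args)
  File "<stdin>", line 8, in <lambda>
  File "<stdin>", line 7, in z_of
    return umr_minimum(a, axis, None, out, keepdims, initial, where)
ValueError: zero-size array to reduction operation minimum which has no identity
```

Run:
```python
from h import *
pc,Rc=show()
prof=np.array([[0,y,z] for z,y in[(19,-6),(15,-10),(8,-14),(0,-14.5),(-10,-14.5),(-22,-14.5)]])@Rc.T
px=np.linspace(prof[-1,0],prof[0,0],60); pz=np.interp(px,prof[::-1,0],prof[::-1,2])
def z_of(th,x):
    xe=75-190*np.cos(th); ok=(x+px)>=xe
    return (65+(75-x-px[ok])*np.tan(th)-pz[ok]).min()
from scipy.optimize import brentq
t0=brentq(lambda t:z_of(t,pc[0])-pc[2],.75,1.0); S0=(57.5-pc[0])/np.cos(t0); print("theta from contact",t0,"S",S0)
prev=pc
for t in np.arange(t0-.03,-.07,-.03):
    S=np.interp(t,[.35,t0],[165.5,S0]); tt=max(t,0); x=57.5-S*np.cos(tt); z=z_of(tt,x)+min(t,0)*60
    n=np.array([x,pc[1],z]); print(round(t,3),n.round(1),(Rc.T@(n-prev)).round(1)); prev=n
```

```text
13.3 [-0.608  0.685  1.585  0.995  1.696  0.731] case TCP [-31.1  34.5 177. ] F [-0.7 -0.3 -0.7]
[[-0.006 -0.334  0.943]
 [-1.    -0.015 -0.012]
 [ 0.018 -0.942 -0.334]]
theta from contact 0.9198156052753365 S 146.25597894677378
0.89 [-35.2  34.5 175. ] [-0.   3.2 -3.2]
0.86 [-39.3  34.5 173. ] [-0.   3.3 -3.1]
0.83 [-43.3  34.5 170.4] [-0.   3.7 -2.9]
0.8 [-47.2  34.5 167.8] [-0.   3.8 -2.9]
0.77 [-51.2  34.5 165. ] [-0.   3.9 -2.8]
0.74 [-55.   34.5 162.1] [-0.   4.  -2.7]
0.71 [-58.8  34.5 159. ] [-0.   4.1 -2.6]
0.68 [-62.5  34.5 155.9] [-0.   4.2 -2.5]
0.65 [-66.2  34.5 152.6] [-0.   4.3 -2.4]
0.62 [-69.8  34.5 149.1] [-0.   4.4 -2.2]
0.59 [-73.3  34.5 145.6] [-0.   4.5 -2.1]
0.56 [-76.7  34.5 141.9] [-0.   4.6 -2. ]
0.53 [-80.1  34.5 138.2] [-0.   4.7 -1.9]
0.5 [-83.3  34.5 134.3] [-0.   4.8 -1.8]
0.47 [-86.5  34.5 130.3] [-0.1  4.8 -1.6]
0.44 [-89.5  34.5 126.1] [-0.1  4.9 -1.5]
0.41 [-92.4  34.5 121.9] [-0.1  5.  -1.4]
0.38 [-95.3  34.5 117.4] [-0.1  5.2 -1.2]
0.35 [-98.   34.5 112.7] [-0.1  5.3 -1. ]
0.32 [-99.6  34.5 107.3] [-0.1  5.6  0.3]
0.29 [-101.1   34.5  101.8] [-0.1  5.7  0.4]
0.26 [-102.4   34.5   96.3] [-0.1  5.7  0.6]
0.23 [-103.6   34.5   90.7] [-0.1  5.7  0.7]
0.2 [-104.7   34.5   85.1] [-0.1  5.6  0.9]
0.17 [-105.6   34.5   79.5] [-0.1  5.6  1. ]
0.14 [-106.4   34.5   73.8] [-0.1  5.6  1.2]
0.11 [-107.    34.5   68. ] [-0.1  5.7  1.4]
0.08 [-107.5   34.5   62.4] [-0.1  5.5  1.5]
0.05 [-107.8   34.5   56.7] [-0.1  5.5  1.6]
0.02 [-108.    34.5   51. ] [-0.1  5.4  1.7]
-0.01 [-108.    34.5   46.6] [-0.1  4.1  1.4]
-0.04 [-108.    34.5   44.8] [-0.   1.7  0.6]
```

>>> move_arm(
  moves=[
    {"turn": [0, 0, 0], "translation": [0, 1.6, -1.6], "hand": 0},
    {"turn": [0, 0, 0], "translation": [0, 3.2, -3.2], "hand": 0},
    {"turn": [0, 0, 0], "translation": [0, 3.5, -3.0], "hand": 0},
    {"turn": [0, 0, 0], "translation": [0, 3.7, -2.9], "hand": 0},
    {"turn": [0, 0, 0], "translation": [0, 3.8, -2.9], "hand": 0},
    {"turn": [0, 0, 0], "translation": [0, 3.9, -2.8], "hand": 0},
    {"turn": [0, 0, 0], "translation": [0, 4.0, -2.7], "hand": 0},
    {"turn": [0, 0, 0], "translation": [0, 4.1, -2.6], "hand": 0},
    {"turn": [0, 0, 0], "translation": [0, 4.2, -2.5], "hand": 0},
    {"turn": [0, 0, 0], "translation": [0, 2, -1.2], "hand": 0},
  ],
)

```text
time_s: 14.13
eef_pos: [546.3, -37.0, 152.9]
ee_rot: [-0.576, 0.816, -0.041, 0.04]
force: [-0.6, 0.7, -1.3]
grip_width: -0.0
grip_force: 0.7
```

Run:
```python
from h import *
show(); lidang(); red()
```

```text
14.1333 [-0.663  0.743  1.552  0.953  1.715  0.686] case TCP [-66.9  34.3 152.9] F [ 0.7  0.6 -1.3]
[[-0.006 -0.334  0.943]
 [-1.    -0.014 -0.012]
 [ 0.017 -0.943 -0.334]]
lid approx 0.678 4525
side red 40 [-29.6 -72.2  44.2]
top red 0
```

>>> move_arm(
  moves=[
    {"turn": [0, 0, 0], "translation": [0, 2.5, -1.2], "hand": 0},
    {"turn": [0, 0, 0], "translation": [0, 4.4, -2.2], "hand": 0},
    {"turn": [0, 0, 0], "translation": [0, 4.5, -2.1], "hand": 0},
    {"turn": [0, 0, 0], "translation": [0, 4.6, -2.0], "hand": 0},
    {"turn": [0, 0, 0], "translation": [0, 4.7, -1.9], "hand": 0},
    {"turn": [0, 0, 0], "translation": [0, 4.8, -1.8], "hand": 0},
    {"turn": [0, 0, 0], "translation": [0, 4.8, -1.6], "hand": 0},
    {"turn": [0, 0, 0], "translation": [0, 4.9, -1.5], "hand": 0},
    {"turn": [0, 0, 0], "translation": [0, 5.0, -1.4], "hand": 0},
    {"turn": [0, 0, 0], "translation": [0, 3, -0.8], "hand": 0},
  ],
)

```text
time_s: 15.12
eef_pos: [543.6, -66.7, 117.6]
ee_rot: [-0.576, 0.816, -0.041, 0.04]
force: [0.3, -0.0, -1.8]
grip_width: 0.005
grip_force: 0.8
```

Run:
```python
from h import *
show(); lidang()
```

```text
15.1167 [-0.706  0.821  1.517  0.916  1.716  0.632] case TCP [-96.7  33.9 117.6] F [-0.  -0.3 -1.8]
[[-0.006 -0.334  0.943]
 [-1.    -0.014 -0.012]
 [ 0.017 -0.943 -0.334]]
lid approx 0.415 4565
```

>>> move_arm(
  moves=[
    {"turn": [0, 0, 0], "translation": [0, 3.0, 0], "hand": 0},
    {"turn": [0, 0, 0], "translation": [0, 4.8, 0], "hand": 0},
    {"turn": [0, 0, 0], "translation": [0, 5.2, 0.3], "hand": 0},
    {"turn": [0, 0, 0], "translation": [0, 5.2, 0.4], "hand": 0},
    {"turn": [0, 0, 0], "translation": [0, 5.2, 0.6], "hand": 0},
    {"turn": [0, 0, 0], "translation": [0, 5.2, 0.7], "hand": 0},
    {"turn": [0, 0, 0], "translation": [0, 5.0, 0.8], "hand": 0},
    {"turn": [0, 0, 0], "translation": [0, 4.5, 0.8], "hand": 0},
    {"turn": [0, 0, 0], "translation": [0, 3, 0.6], "hand": 0},
    {"turn": [0, 0, 0], "translation": [0, 2, 0.4], "hand": 0},
  ],
)

```text
time_s: 16.0
eef_pos: [543.3, -76.4, 75.6]
ee_rot: [-0.576, 0.816, -0.041, 0.039]
force: [0.2, -1.9, -1.0]
grip_width: 0.001
grip_force: 1.0
```

Run:
```python
from h import *
show(); lidang()
```

```text
16.0 [-0.719  0.902  1.495  0.9    1.686  0.579] case TCP [-106.5   33.2   75.6] F [-1.9 -0.4 -1. ]
[[-0.006 -0.334  0.943]
 [-1.    -0.014 -0.012]
 [ 0.017 -0.943 -0.334]]
lid approx 0.19 4521
```

>>> move_arm(
  moves=[
    {"turn": [0, 0, 0], "translation": [0, 3.2, 0.9], "hand": 0},
    {"turn": [0, 0, 0], "translation": [0, 3.5, 1.0], "hand": 0},
    {"turn": [0, 0, 0], "translation": [0, 3.5, 1.0], "hand": 0},
    {"turn": [0, 0, 0], "translation": [0, 3.5, 1.0], "hand": 0},
    {"turn": [0, 0, 0], "translation": [0, 3.5, 1.1], "hand": 0},
    {"turn": [0, 0, 0], "translation": [0, 3.0, 1.0], "hand": 0},
    {"turn": [0, 0, 0], "translation": [0, 3.0, 1.0], "hand": 0},
    {"turn": [0, 0, 0], "translation": [0, 3.0, 1.0], "hand": 0},
    {"turn": [0, 0, 0], "translation": [0, 3.0, 1.0], "hand": 0},
    {"turn": [0, 0, 0], "translation": [0, 2.0, 0.7], "hand": 0},
  ],
)

```text
time_s: 16.88
eef_pos: [543.8, -77.5, 43.2]
ee_rot: [-0.576, 0.815, -0.041, 0.04]
force: [-1.1, -0.1, 0.0]
grip_width: 0.002
grip_force: 0.0
```

Run:
```python
from h import *
show(); lidang(); c,K=cam("side"); P=(cloud(c,K)-O)@C
m=(P[...,0]>-110)&(P[...,0]<70)&(abs(P[...,1])<105)&(c["z_map"]>0)&(P[...,2]>55)&(P[...,2]<110); print(m.sum(),np.percentile(P[m][:,2],[5,50,95])); b=P[m]; A=np.c_[b[:,0],b[:,1],np.ones(len(b))]; print(np.linalg.lstsq(A,b[:,2],rcond=None)[0])
cv2.imwrite("pics/s7.png",cv2.resize(c["image"][150:290,200:370],None,fx=4,fy=4,interpolation=cv2.INTER_CUBIC))
```

```text
16.8833 [-0.719  0.964  1.48   0.896  1.658  0.542] case TCP [-107.5   32.6   43.2] F [-0.2  1.1  0. ]
[[-0.006 -0.333  0.943]
 [-1.    -0.015 -0.012]
 [ 0.018 -0.943 -0.333]]
lid approx 0.054 4288
4464 [66.72120297 69.86564915 73.30615738]
[-3.52464106e-03 -2.29263715e-04  6.98287034e+01]
```

View pics/s7.png

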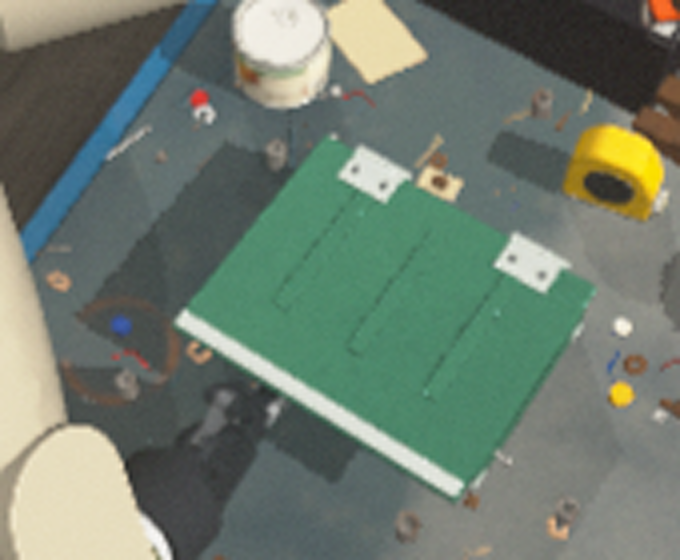

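The lid lies flat on the rim (slope 0.004, top at z = 70), with the fingertips at (270,400) just under the lip. Backing straight out.

>>> move_arm(
  moves=[
    {"turn": [0, 0, 0], "translation": [0, 2, 0.5], "hand": 0},
    {"turn": [0, 0, 0], "translation": [0, 2, -5.7], "hand": 0},
    {"turn": [0, 0, 0], "translation": [0, 3.3, -9.4], "hand": 0},
    {"turn": [0, 0, 0], "translation": [0, 3.3, -9.4], "hand": 0},
    {"turn": [0, 0, 0], "translation": [0, 3.3, -9.4], "hand": 0},
    {"turn": [0, 0, 0], "translation": [0, 3.3, -9.4], "hand": 0},
    {"turn": [0, 0, 0], "translation": [0, -12, -14], "hand": 0},
    {"turn": [0, 0, 0], "translation": [0, -15, -14], "hand": 0},
    {"turn": [0, 0, 0], "translation": [0, -15, -14], "hand": 0},
    {"turn": [0, 0, 0], "translation": [0, -10, -5], "hand": 0},
  ],
)

```text
time_s: 17.82
eef_pos: [534.6, -152.3, 107.9]
ee_rot: [-0.575, 0.816, -0.041, 0.041]
force: [1.1, -0.5, -0.8]
grip_width: -0.001
grip_force: 0.0
```

>>> move_arm(
  moves=[
    {"turn": [0, 0, 0], "translation": [0, 0, 0], "hand": 0},
    {"turn": [0, 0, 0], "translation": [0, 0, 0], "hand": 0},
    {"turn": [0, 0, 0], "translation": [0, 0, 0], "hand": 0},
    {"turn": [0, 0, 0], "translation": [0, 0, 0], "hand": 0},
  ],
)

```text
time_s: 18.15
eef_pos: [534.2, -149.6, 105.2]
ee_rot: [-0.576, 0.815, -0.041, 0.039]
force: [0.5, -0.4, -0.2]
grip_width: 0.005
grip_force: 0.0
```

Run:
```python
from h import *
show(); c,K=cam("side"); P=(cloud(c,K)-O)@C
m=(P[...,0]>-110)&(P[...,0]<70)&(abs(P[...,1])<105)&(c["z_map"]>0)&(P[...,2]>55)&(P[...,2]<110); b=P[m]; A=np.c_[b[:,0],b[:,1],np.ones(len(b))]; print(np.linalg.lstsq(A,b[:,2],rcond=None)[0])
from rig import finish_job
print(finish_job())
```

```text
18.15 [-0.817  0.9    1.386  0.838  1.813  0.62 ] case TCP [-180.2   34.5  105.2] F [-0.3 -0.5 -0.2]
[[-0.006 -0.333  0.943]
 [-1.    -0.013 -0.011]
 [ 0.016 -0.943 -0.333]]
[-1.90015934e-03  5.70252579e-05  6.99274458e+01]
the job is handed in; nothing more can be done
None
```

The case is shut: the prop folded inside, the lid was lowered gently on the fingers until it lay flat on the rim, the hand is clear, and the job was handed in at about 18 s (no verdict was shown).

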